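Open the topping-tub caddy

ROBOT

A 6-joint arm with a two-finger parallel gripper is mounted at the origin on the work surface. World frame = base frame: x ahead of the robot, y to its left, z up, the work surface at z = 0. Lengths are in m, angles in rad, forces in N, time in s.
With the tool pointing down it reaches from about 0.35 to 0.775 m from the base axis. Payload 5.5 kg.
Tool frame: the origin (TCP) lies midway between the tips of the shut fingers; the grasp point (between the pads) lies 19 mm behind it; z points along the fingers, y is the line along which they close (so a half turn about z gives the same grasp; the last joint's range is limited). The gripper opens to 85 mm and grips with 20 to 120 N. Pads are 22 mm wide; open, the fingers measure 114 mm over their backs; the gripper's body (76 mm by 85 mm) begins 54 mm behind the grasp point. The pads swing forward as they close: fully open they stand 13 mm farther back than shut.
Start: joints at [-1.392, 0.313, 0.046, 1.304, 0, 1.431], TCP at [0.18, -0.546, 0.231] pointing down, gripper open.
Joint ranges: [-2.76, 2.76], [-0.86, 1.69], [-1.03, 1.26], [-2.2, 2.34], [-1.47, 1.5], [-3.14, 3.14]. Speed limits (rad/s): [2.57, 2.57, 3.14, 3.14, 3.14, 3.14].

INTERFACE

Orientations are given as [roll, pitch, yaw] about the fixed x, y, z axes, in that order (R = Rz(yaw) Ry(pitch) Rx(roll)).
In Python, from cell import arm gives the robot as it stands. The module is installed in compiled form; this text tells all that it offers.
- The arm moves only by the shell command python3 -m jog 'ROWS' [FORCE]. ROWS is JSON, a list of rows, each a list of 5 numbers: the gripper's target within -1 to 1 (fully open at 1, half-way at 0, shut at -1), then the shift along the tool's x, y, z in m, then the turn about the tool's z in rad. A call has 1 to 12 rows; each row is the pose to reach, as a shift and turn from the pose commanded when the call began, along the tool's axes at that moment; what a row does not reach only later rows make up. A row lasts 1/10 s, in which the tool goes at most 50 mm and 8.59 degrees, less where a joint would pass 70% of its speed; a pose out of reach is approached as far as the arm can. A call with a gripper value outside its range is refused whole. The fingers move at their own pace and stop on an object; FORCE is the grip in N (left out, the last holds). Time passes only in rows, so rows that repeat a pose let the fingers close. It gives the time, the measured TCP pose, the force, the opening and the grip force at its end, in the units of the state.
- arm.sense(): the state, without advancing time (a new reading comes with each control period).
- arm.read_camera(name): name is "side" or "top" or "wrist"; returns the picture (420x560x3 uint8, red, green, blue); there is no depth.
- arm.calibration(name): a dict with "mtx" (3x3 intrinsics, pixels), "dist_coeffs" ([k1, k2, p1, p2, k3] as OpenCV has them; the pictures are not rectified), "world_to_cam" (4x4, takes a point from world to camera coordinates). Camera axes: x right, y down, z forward; pixel columns grow to the right and rows downward; lengths in m; the calibration is good to about 2 mm. A picture is of the moment at which its call begins: read the wrist's pose just before it. calibration takes no time and is no camera call; for the wrist camera it gives the pose at the moment of the call.
- arm.close_job(): hands the job in; it is judged then, once.
The state is a dict: "time": time; "joint_positions": joint angles; "joint_velocities": joint speeds; "effort": joint torques, N m; "tcp_pos": TCP position; "tcp_rot": TCP orientation; "force": force on the tool from outside, world axes, zero at the start; "torque": the same for the moment, N m; "finger_gap": finger opening in m; "grip_force": force on a finger pad.
Only numpy, scipy, OpenCV 4.12 (cv2) and the standard library are available. Lean on these libraries where they do the work, as an engineer would, in place of code of your own. Each camera call takes 0.05 s, during which the arm holds its last target. There are 200 camera calls.

TASK

Make room in the topping-tub caddy: press the black release lever on the sliding bookend down with the fingertips and, keeping it pressed, push the bookend back along its bar, away from the tubs, until it is fully home against the back stop. Then let go, so that the lever springs up and locks it there. This is fingertip work: pick nothing up, and leave the tubs and the bottle standing where they are.

Things in the scene. Friction and masses are not known exactly. Their poses are not given: they have to be found in the camera images.
- caddy: Fixed steel tray on the worktop, 190 x 440 mm; origin at worktop level, z up; it spans x -75..115, y -235..205 mm. A toothed bar runs along its y at x = 50 mm, top at 60 mm height. At +y a fixed end plate (face at y 192 mm, 81 mm high) where the tubs stand; at -y the back stop block (face at y -197 mm, 72 mm high). Backwards, for the bookend, is the caddy's -y.
- bookend (a joint): Travel of the aluminium bookend along the bar, m: 0 nearest the tubs, growing as it is pushed back (caddy's -y), 0.18 fully home. Carriage 40 mm wide, 70 mm long; its upright plate (135 mm wide, top at 72 mm height) faces the tubs. About 1.5 N of friction with the release pressed; with it up the ratchet blocks it backwards but lets it slide forwards, towards the tubs.
- lever (a joint): Angle of the release lever, rad: about 0 at rest (pawl on the bar), 0.32 pressed to its limit; the ratchet is free from about 0.05, safely so at 0.12 or more. It springs back when let go.
- release_pad (a point): Centre of the top face of the lever's black rubber-faced pad, at 95 mm height at rest; 38 mm (caddy's x) by 36 mm (caddy's y), level. It rides with the bookend. Pivot along the caddy's x, 27 mm from this point towards -y: pressed down, this point sinks up to 8 mm against 3 N at first, 6 N at the limit. Of the bookend only the thumb stop is higher.
- thumb_stop (a point): Centre of the face, looking to the caddy's +y, of the bookend's thumb stop: an upright aluminium block behind the pad, 50 mm wide (caddy's x), rising from the pad's level to 118 mm height, 23 mm from the pad's centre towards -y. Fingers on the pad push the bookend back against this face.
- tub_a_mid (a point): Centre of a lidded steel tub standing on the tray next to the end plate: 89 x 64 mm, 54 mm high plus a 12 mm black knob. Leave it alone.
- tub_b_mid (a point): Centre of a second such tub on the tray, between the first and the bookend. Leave it alone.
- spare_tub_mid (a point): Centre of a third such tub, on the worktop on the robot's side of the caddy. Leave it alone.
- bottle_mid (a point): Centre of a clear bottle with a white cap, 56 mm across and 140 mm high, on the worktop on the robot's side of the caddy. Leave it alone.

How it is judged:
By the outcome, as a careful person would: the job done as asked, in the order asked, and still so for the second after the job is handed in, with the robot touching nothing.
It also fails if it takes over 38 s, if anything falls off the work surface, if the arm or the gripper's body presses on something with over 40 N, if the wrist force passes 120 N, or if a joint passes its speed limit or range.

## Working session

There is one attempt and no reset: what is moved stays moved. The work goes in short steps, Python scripts to look and compute and a shell command to move; the robot and the scene stay as the last step left them, time stands still between calls to the robot, and variables do not carry over. Pictures are saved under pics/ and viewed, at most 10 in all, crops included, and the job is handed in when it is done.

```bash
mkdir -p pics
python3 - <<'E'
from cell import arm
import cv2,numpy as np
s=arm.sense();print(s['time'],s['tcp_pos'],s['tcp_rot'],s['force'])
for n in("top","side"):
    im=arm.read_camera(n);cv2.imwrite(f"pics/{n}0.png",im[...,::-1])
    c=arm.calibration(n);print(n,np.round(c['mtx'],1).tolist(),np.round(c['dist_coeffs'],3),np.round(c['world_to_cam'],3).tolist())
E
```

```text
0.0 [ 0.1801293  -0.54551988  0.23042483] [-3.13980849e+00 -2.62840351e-04  3.18816717e-01] [ 0.40947878  0.44690733 -0.04511198]
top [[488.2, 0.0, 280.7], [0.0, 488.2, 209.2], [0.0, 0.0, 1.0]] [-0.065  0.     0.     0.     0.   ] [[0.022, -1.0, 0.003, 0.09], [-0.989, -0.022, -0.147, 0.523], [0.147, 0.0, -0.989, 0.692], [0.0, 0.0, 0.0, 1.0]]
side [[511.5, 0.0, 273.1], [0.0, 511.5, 208.8], [0.0, 0.0, 1.0]] [0.057 0.    0.    0.    0.   ] [[-0.891, -0.454, 0.006, 0.502], [-0.36, 0.699, -0.618, 0.171], [0.276, -0.553, -0.786, 0.733], [0.0, 0.0, 0.0, 1.0]]
```

View pics/top0.png

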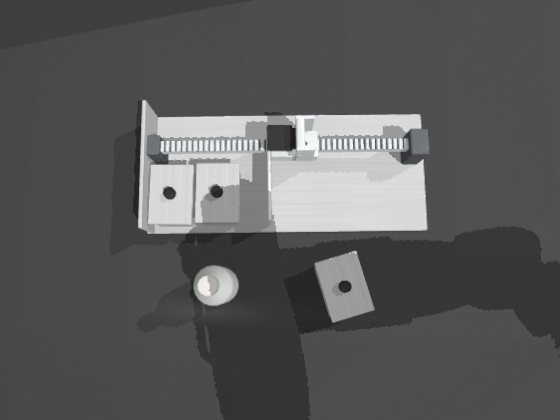

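View pics/side0.png

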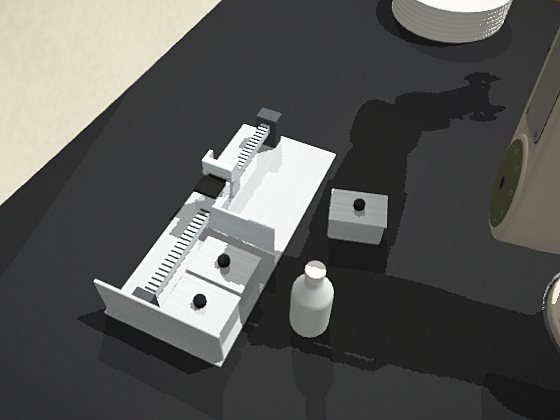

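The top view shows the black pad at about (281,138) with the white thumb stop right of it at about (299,137). The bar runs (160,146)–(408,144) to the back stop at (418,142). The side view agrees: the pad is at (210,186), the bottle and spare tub are on the robot's side, and the space behind the bookend is clear.

```bash
cat > h.py <<'E'
import cv2,numpy as np
from cell import arm
def ray(c,uv,z):
    T=c['world_to_cam'];R=T[:3,:3];o=-R.T@T[:3,3]
    p=cv2.undistortPoints(np.array([[uv]],float),c['mtx'],c['dist_coeffs'])[0,0]
    d=R.T@np.array([p[0],p[1],1]);return o+d*(z-o[2])/d[2]
def padmask(im,roi,t):
    x0,y0,x1,y1=roi;m=np.zeros(im.shape[:2],np.uint8)
    m[y0:y1,x0:x1]=(im[y0:y1,x0:x1].max(2)<t)*255
    m=cv2.morphologyEx(m,cv2.MORPH_OPEN,np.ones((5,5)))
    cs,_=cv2.findContours(m,0,2);c=max(cs,key=cv2.contourArea)
    return cv2.minAreaRect(c),cv2.boundingRect(c)
E
python3 - <<'E'
from h import *
for n,roi in(("top",(255,115,310,165)),("side",(180,165,240,210))):
    im=cv2.imread(f"pics/{n}0.png");c=arm.calibration(n)
    for t in(25,40):
        r,b=padmask(im,roi,t);print(n,t,r,b,ray(c,r[0],.095)*1e3)
c=arm.calibration("top")
f=lambda *uv,z:np.round(ray(c,uv,z)*1e3,1)
print("bar",f(162,146,z=.06),f(406,144,z=.06))
print("tray front edge",f(148,232,z=.0),f(426,230,z=.0)); print("stop block top-left",f(411,130,z=.072),f(411,154,z=.072))
print("thumb face",f(296,118,z=.118),f(296,145,z=.118))
E
```

```text
Traceback (most recent call last):
  File "h.py", line 11, in padmask
    cs,_=cv2.findContours(m,0,2);c=max(cs,key=cv2.contourArea)
                                   ~~~^^^^^^^^^^^^^^^^^^^^^^^^
ValueError: max() iterable argument is empty
```

Run:
```python
from h import *
for n,roi in(("top",(255,115,310,165)),("side",(180,165,240,210))):
    im=cv2.imread(f"pics/{n}0.png");c=arm.calibration(n)
    print(im[138,262:304].max(1) if n=="top" else im[186,185:235].max(1))
    for t in(32,45):
        try: r,b=padmask(im,roi,t);print(n,t,r,b,ray(c,r[0],.095)*1e3)
        except ValueError: print(n,t,"none")
c=arm.calibration("top")
f=lambda *uv,z:np.round(ray(c,uv,z)*1e3,1)
print("bar",f(162,146,z=.06),f(406,144,z=.06))
print("tray front edge",f(148,232,z=.0),f(426,230,z=.0)); print("stop block top-left",f(411,130,z=.072),f(411,154,z=.072))
print("thumb face",f(296,118,z=.118),f(296,145,z=.118))
```

```text
[152 152 149 147 131  78  58  62  60  60  60  59  62  62  62  63  60  63
  62  61  62  60  58  55  55  56  55  55  38  32  31  32  31  55 159 208
 240 244 246 248 253 255]
top 32 none
top 45 ((292.0, 137.5), (19.0, 4.0), 90.0) (290, 128, 5, 20) [614.8695625   88.19729082  95.        ]
[ 61  57  59  60  62  59  58  59  62  59  49  41  43  47  42  45  44  45
  44  45  46  49  50  47  49  48  46  48  49  45  46  47  48  46  47  46
  41  35  19  80 185 222 214 217 201 146 138 158 187 194]
side 32 none
side 45 ((215.66058349609375, 180.05838012695312), (19.052175521850586, 7.689218997955322), 19.98310661315918) (207, 175, 18, 11) [614.12444658  93.81582109  95.        ]
bar [608.3 280.5  60. ] [619.8 -82.7  60. ]
tray front edge [485.3 309.7   0. ] [ 498.2 -127.9    0. ]
stop block top-left [637.8 -87.4  72. ] [601.3 -86.6  72. ]
thumb face [635.8  83.7 118. ] [597.5  83.  118. ]
```

The measurements fit: the pad centre is at about (0.614, 0.106), consistent with the thumb face at y=0.083 and the bar's line. Caddy yaw is about 0.03, and about 0.13 m of travel remains. For joint 6's range I'll use tool yaw of about 1.6, with the 22 mm finger width along the bar.

```bash
python3 -m jog '[[-1,0.0,0,0,-0.1],[-1,0.308,-0.242,0,-0.64],[-1,0.615,-0.483,0,-1.28],[-1,0.615,-0.483,0,-1.28],[-1,0.615,-0.483,0,-1.28],[-1,0.615,-0.483,0,-1.28],[-1,0.615,-0.483,0,-1.28],[-1,0.615,-0.483,0,-1.28],[-1,0.615,-0.483,0,-1.28],[-1,0.615,-0.483,0,-1.28],[-1,0.615,-0.483,0,-1.28],[-1,0.615,-0.483,0,-1.28]]' 20
```

```text
time: 1.3
tcp_pos: [0.4851, -0.0859, 0.2311]
tcp_rot: [-3.141, 0.0, 1.599]
force: [1.1, -0.5, -0.2]
finger_gap: 0.0001
grip_force: 0.0
```

```bash
python3 -m jog '[[-1,0,0,0,0],[-1,0,0,0,0],[-1,0,0,0,0]]'
```

```text
time: 1.6
tcp_pos: [0.4839, -0.0883, 0.2309]
tcp_rot: [-3.14, 0.0, 1.598]
force: [0.3, 0.0, 0.6]
finger_gap: -0.0002
grip_force: 0.0
```

```bash
python3 -m jog '[[-1,0.04,0.028,0,0],[-1,0.08,0.056,0,0],[-1,0.12,0.085,0,0],[-1,0.16,0.113,0,0],[-1,0.192,0.1355,0,0],[-1,0.192,0.1355,0,0],[-1,0.192,0.1355,0.04,0],[-1,0.192,0.1355,0.08,0],[-1,0.192,0.1355,0.105,0],[-1,0.192,0.1355,0.105,0],[-1,0.192,0.1355,0.105,0],[-1,0.192,0.1355,0.105,0]]'
python3 - <<'E'
from h import *
a=arm.read_camera("side")[100:300,130:330];b=arm.read_camera("top")[60:260,180:380]
cv2.imwrite("pics/a1.png",cv2.resize(np.hstack([a,b])[...,::-1],None,fx=2,fy=2,interpolation=2))
E
```

```text
time: 2.8
tcp_pos: [0.6159, 0.1066, 0.1286]
tcp_rot: [3.138, 0.0, 1.597]
force: [0.2, 0.0, -0.5]
finger_gap: -0.0001
grip_force: 0.0
```

View pics/a1.png

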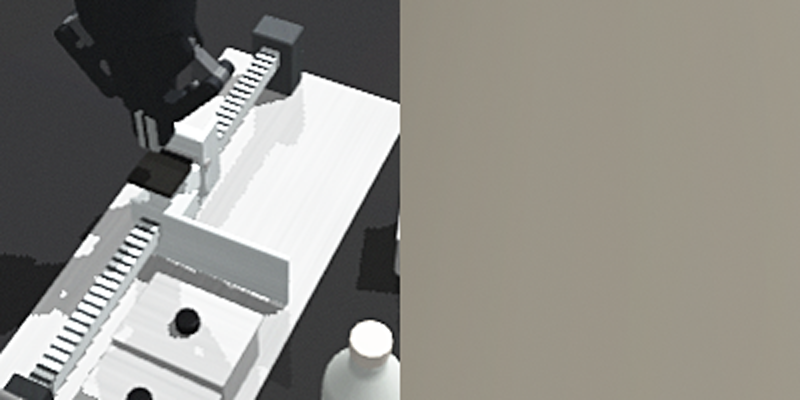

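The crop's left half (side view) shows the shut fingertips at about (147,148) over the pad at about (159,173), with the stop clear behind them. This agrees with the projected positions to about 3 mm. The top view is blocked by the arm. Now I'll descend.

```bash
python3 -m jog '[[-1,0,0,0.012,0],[-1,0,0,0.022,0],[-1,0,0,0.028,0],[-1,0,0,0.028,0],[-1,0,0,0.028,0]]'
python3 -m jog '[[-1,0,0,0.002,0],[-1,0,0,0.002,0],[-1,0,0,0.002,0]]'
python3 -m jog '[[-1,0,0,0.002,0],[-1,0,0,0.002,0],[-1,0,0,0.002,0]]'
```

```text
time: 3.4
tcp_pos: [0.6142, 0.1079, 0.0978]
tcp_rot: [-3.141, 0.0, 1.599]
force: [0.6, -0.8, 0.6]
finger_gap: 0.0003
grip_force: 0.0
time: 3.7
tcp_pos: [0.6147, 0.1078, 0.0964]
tcp_rot: [3.141, 0.0, 1.599]
force: [0.2, -0.7, 0.1]
finger_gap: -0.0001
grip_force: 0.0
time: 4.0
tcp_pos: [0.6148, 0.108, 0.0948]
tcp_rot: [3.141, -0.0, 1.599]
force: [0.3, 1.7, 3.3]
finger_gap: 0.0001
grip_force: 1.8
```

```bash
python3 -m jog '[[-1,0,0,0.002,0],[-1,0,0,0.004,0],[-1,0,0,0.004,0],[-1,0,0,0.004,0]]'
python3 -m jog '[[-1,-0.003,0,0,0],[-1,-0.006,0,0,0],[-1,-0.009,0,0,0],[-1,-0.012,0,0,0],[-1,-0.012,0,0,0],[-1,-0.012,0,0,0]]'
```

```text
time: 4.4
tcp_pos: [0.6149, 0.108, 0.0908]
tcp_rot: [3.141, -0.0, 1.599]
force: [-1.0, 1.4, 6.1]
finger_gap: 0.0003
grip_force: 3.1
time: 5.0
tcp_pos: [0.6153, 0.0955, 0.0909]
tcp_rot: [3.14, 0.001, 1.598]
force: [-2.0, 0.0, 6.3]
finger_gap: 0.0003
grip_force: 2.9
```

```bash
python3 -m jog '[[-1,-0.006,0,0,0],[-1,-0.012,0,0,0],[-1,-0.018,0,0,0],[-1,-0.024,0,0,0],[-1,-0.03,0,0,0],[-1,-0.036,0,0,0],[-1,-0.04,0,0,0],[-1,-0.04,0,0,0],[-1,-0.04,0,0,0]]'
python3 - <<'E'
from h import *
a=arm.read_camera("side")[70:270,130:330]
cv2.imwrite("pics/a2.png",cv2.resize(a[...,::-1],None,fx=3,fy=3,interpolation=2))
E
```

```text
time: 5.9
tcp_pos: [0.6166, 0.0551, 0.0909]
tcp_rot: [3.14, 0.001, 1.598]
force: [-1.2, -0.7, 5.5]
finger_gap: 0.0001
grip_force: 2.8
```

View pics/a2.png

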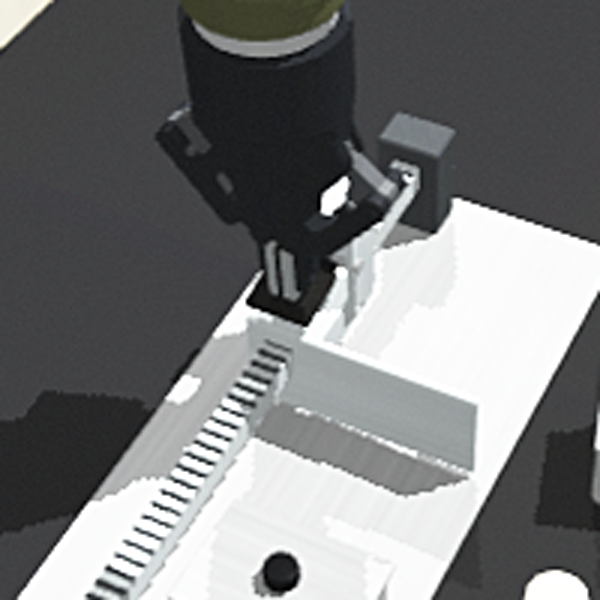

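The bookend is riding along: the tips sit mid-pad at about (285,290), and the plate has moved well clear of the tubs. I'll keep pushing.

```bash
python3 -m jog '[[-1,-0.006,0,0,0],[-1,-0.012,0,0,0],[-1,-0.018,0,0,0],[-1,-0.024,0,0,0],[-1,-0.03,0,0,0],[-1,-0.036,0,0,0],[-1,-0.042,0,0,0],[-1,-0.048,0,0,0],[-1,-0.054,0,0,0],[-1,-0.06,0,0,0],[-1,-0.06,0,0,0]]'
python3 -m jog '[[-1,-0.003,0,0,0],[-1,-0.006,0,0,0],[-1,-0.009,0,0,0],[-1,-0.012,0,0,0],[-1,-0.012,0,0,0]]'
python3 - <<'E'
from h import *
a=arm.read_camera("side")[70:270,130:330]
cv2.imwrite("pics/a3.png",cv2.resize(a[...,::-1],None,fx=3,fy=3,interpolation=2))
E
```

```text
time: 7.05
tcp_pos: [0.6186, -0.0053, 0.0911]
tcp_rot: [3.14, 0.001, 1.598]
force: [-1.0, -1.5, 5.1]
finger_gap: 0.0
grip_force: 2.7
time: 7.55
tcp_pos: [0.6189, -0.0167, 0.0911]
tcp_rot: [3.14, 0.001, 1.598]
force: [-0.7, -0.2, 6.9]
finger_gap: -0.0001
grip_force: 2.9
```

View pics/a3.png

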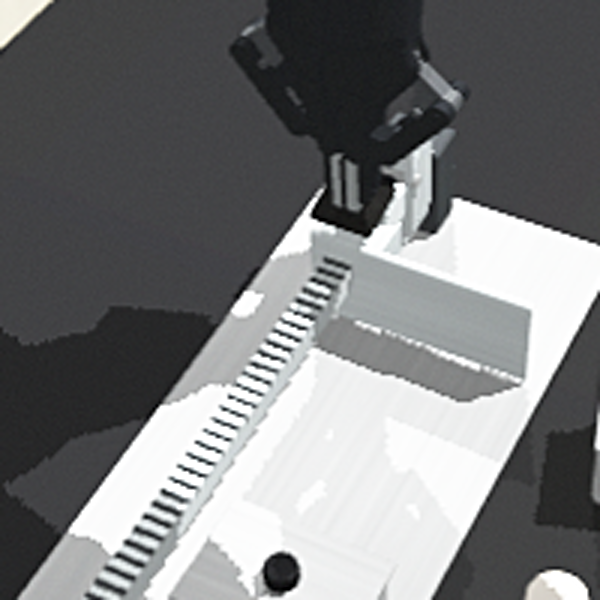

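The tips are still mid-pad at about (350,210) and the carriage is close to the back stop. I'll approach it in small steps.

```bash
for i in 1 2 3 4; do python3 -m jog '[[-1,-0.002,0,0,0],[-1,-0.004,0,0,0],[-1,-0.004,0,0,0]]' | egrep 'pos|^force'; done
```

```text
tcp_pos: [0.619, -0.0205, 0.091]
force: [-1.0, -0.7, 6.3]
tcp_pos: [0.6192, -0.0245, 0.0911]
force: [0.0, 0.0, 6.4]
tcp_pos: [0.6192, -0.027, 0.0911]
force: [0.0, 5.1, 7.0]
tcp_pos: [0.6193, -0.0302, 0.0914]
force: [-1.1, 7.5, 9.0]
```

```bash
for i in 1 2; do python3 -m jog '[[-1,-0.002,0,-0.0005,0],[-1,-0.004,0,-0.0007,0],[-1,-0.004,0,-0.0007,0]]' | egrep 'pos|^force'; done
python3 - <<'E'
from h import *
a=arm.read_camera("side")[70:190,190:310]
cv2.imwrite("pics/a4.png",cv2.resize(a[...,::-1],None,fx=5,fy=5,interpolation=2))
E
```

```text
tcp_pos: [0.6195, -0.0337, 0.0926]
force: [-0.7, 10.2, 11.3]
tcp_pos: [0.62, -0.038, 0.0937]
force: [-0.9, 7.4, 12.7]
```

View pics/a4.png

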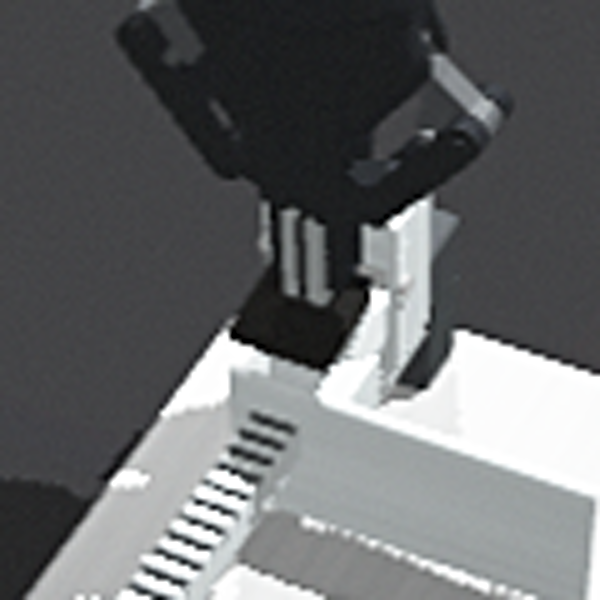

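The fingers have slid back across the pad, now at about (310,295), while the bookend stayed put under 7–10 N, so it is against the back stop. I'll lift straight off.

```bash
python3 -m jog '[[-1,0,0,-0.002,0],[-1,0,0,-0.006,0],[-1,0,0,-0.012,0],[-1,0,0,-0.04,0],[-1,0,0,-0.08,0],[-1,0,0,-0.12,0],[-1,0,-0.05,-0.14,0],[-1,0,-0.1,-0.14,0],[-1,-0.05,-0.15,-0.14,0],[-1,-0.1,-0.2,-0.14,0],[-1,-0.15,-0.22,-0.14,0],[-1,-0.2,-0.22,-0.14,0]]'
python3 -m jog '[[-1,-0.05,0,0,0],[-1,-0.1,0,0,0],[-1,-0.1,0,0,0],[-1,-0.1,0,0,0]]'
python3 - <<'E'
from h import *
a=arm.read_camera("side")[60:260,130:330];b=arm.read_camera("top")
cv2.imwrite("pics/a5.png",np.hstack([cv2.resize(a,(400,400),interpolation=2),cv2.resize(b[80:280,250:450],(400,400),interpolation=2)])[...,::-1])
cv2.imwrite("pics/top5.png",b[...,::-1])
E
```

```text
time: 10.65
tcp_pos: [0.4117, -0.2063, 0.2323]
tcp_rot: [-3.141, 0.001, 1.599]
force: [1.3, -0.6, 0.1]
finger_gap: 0.0001
grip_force: 0.0
time: 11.05
tcp_pos: [0.4163, -0.3068, 0.2311]
tcp_rot: [-3.14, -0.0, 1.595]
force: [0.3, 0.1, -0.7]
finger_gap: 0.0
grip_force: 0.0
```

View pics/a5.png

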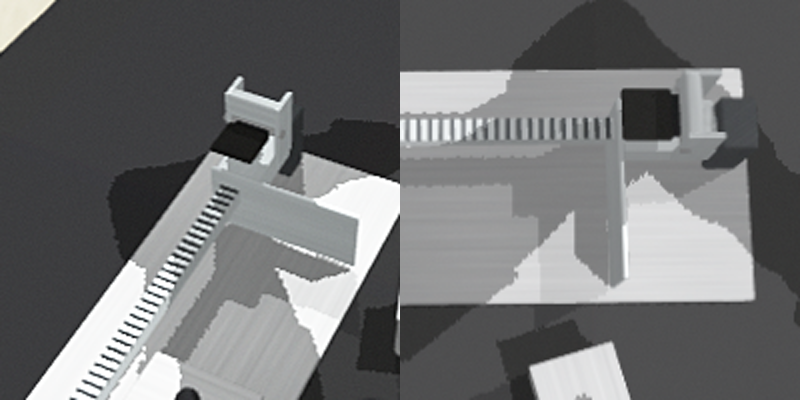

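The bookend is against the back stop (stop block at about (735,120) in the right crop). The pad is level and up, and the tubs and bottle were not touched. The pad's travel of about 133 mm matches the measured gap, and the arm is clear.

```bash
python3 -c "
from cell import arm
print(arm.close_job())"
```

```text
the job is handed in; nothing more can be done
None
```

The bookend is pushed back about 133 mm to the back stop, where it held against a 7–10 N push. The lever is released and its pad is back up, nothing else was touched, and the job was handed in at about 11 s of the 38 s allowed.

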